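Drive the copper chill slug out of a welded bush

TASK

The bush bracket is welded: unlock the fixture by pulling its red T-handle plunger up and giving it a quarter turn so that it stays parked up. Then take the drift from its cradle, push it through the bush from the open end until the copper chill slug is right out of the far end and in the yellow tray, and draw the drift out and lay it back in its cradle as it was. Leave the other things on the table where they are.

Things in the scene. Friction and masses are not known exactly. Their poses are not given: they have to be found in the camera images.
- fixture: Grey fixture plate (262 x 124 x 8 mm, x -62 to +200 mm) fixed on the table, with the clamped dark steel bush bracket, a blue bridge over it and a yellow catch tray. Origin on the table below the middle of the bush tube; z up; x level along the tube, from the open near mouth to the far mouth and tray (push direction). Low clamps beside the bracket are 33 mm high; nothing stands before the near mouth.
- tube_near_mouth (a point): Centre of the bore at the tube's near (entry) end, 75 mm above the table; axes as the fixture's, x pointing level into the bore. The tube is level, 105 mm long, 56 mm outside and 37 mm bore diameter. The blue bridge stands across it at mid length: 30 mm wide along the tube, 104 mm across, top 126 mm above the table.
- tube_far_mouth (a point): Centre of the bore at the tube's far end, 75 mm above the table; axes as the fixture's, x pointing out of the bore over the tray.
- tray_floor (a point): Middle of the tray's black rubber floor (130 mm along the tube axis x 100 mm), 50 mm above the table, 6.5 mm below the bottom of the bore. The tray is open towards the tube, whose far mouth ends 5 mm short of the floor; its other walls reach 75 mm above the table. Axes as the fixture's.
- t_handle (a point): Centre of the red T-handle bar of the spring plunger on top of the bridge: bar 72 mm long, 14 mm wide, 16 mm tall, centre 176 mm above the table when down. Its x lies along the bar, z up; when down the bar lies along the tube. Below it only a 12 mm stem, down to a steel crown 32 mm across whose top is 148 mm above the table.
- plunger_lift (a joint): Lift of the plunger in m: 0 down (its pin locks the slug), at most 0.018. A spring pulls it down, about 9 N when down, 13 N fully up. It cannot be turned below 0.014; turned a quarter turn and let down it rests parked in a shallow notch at 0.012 and stays there when released.
- plunger_turn (a joint): Turn of the T-handle in rad: 0 with the bar along the tube, positive counter-clockwise seen from above. It turns either way, to stops at +1.66 and -1.66; the parked notches are at +1.57 and -1.57 (0.15 rad of play). Light to turn once lifted.
- slug_center (a point): Centre of the copper slug, 36 mm diameter, 60 mm long, about 0.4 kg, x along its axis, a 12 mm wide groove at mid length. It starts stuck in the middle of the bore, its near face about 22 mm inside the near mouth, the plunger's pin in its groove. Freed, it takes roughly 8 to 16 N to push until most of it is out of the far mouth; then it drops onto the tray's floor and can be pushed clear of the tube.
- drift_grip (a point): Centre of the square dark steel grip (24 x 24 mm, 52 mm long) of the drift, a straight tool 200 mm long, 0.44 kg. x runs along it to the tip: end knob 32 mm diameter at -44 to -28 mm, grip -28 to +24, 33 mm collar to +28, then the round aluminium shaft, 24 mm diameter, to +156. It balances at about +20 mm. It starts level in its cradle, this point 55 mm above the table, two grip faces upright.
- drift_tip (a point): Middle of the drift's flat tip, 156 mm from the grip centre along the drift; same axes (x out of the tip).
- cradle_seat (a point): Where the grip's centre lies in the cradle, 55 mm above the table; x level, towards the shaft's end, z up. The cradle is a fixed blue steel plate (x -54 to +122 mm, 62 mm wide, 10 mm thick) with two upright 90-degree V rests open upwards, 10 mm thick: at x = -38 mm for the end knob, at x = +94 mm for the shaft; their tops are 56 to 62 mm above the table, 48 mm across.
- spray_can: White and green spray can standing upright, 58 mm diameter, 150 mm tall, origin under its centre. Leave it alone.
- hex_key: Steel L-shaped key lying flat, 150 mm long, 10 mm thick. Leave it alone.
- weld_square: Orange triangular welding square lying flat, about 95 mm sides, 16 mm thick. Leave it alone.
Not all that is in view belongs to the job. Of the things like the part that bears drift_grip, leave any that is pink; of the rest the larger one is meant. There is more than one size of the part that bears cradle_seat; the job needs the smaller.

How it is judged:
On the way, in this order (a step that is already met when the one before it is completed fails the run):
1. the plunger is pulled up and turned a quarter turn to its parked position (value of joint plunger_lift above 0.01 m and (value of joint plunger_turn above 1.2 rad or value of joint plunger_turn below -1.2 rad)), for 0.2 s.
2. the drift is in the bore and has driven the slug: its tip is past the middle of the tube, inside the bore (x of drift_tip in the frame of tube_near_mouth above 0.055 m and y of drift_tip in the frame of tube_near_mouth between -0.012 and 0.012 m and z of drift_tip in the frame of tube_near_mouth between -0.012 and 0.012 m).
3. the slug is pushed right out of the far end into the tray (x of slug_center in the frame of tube_far_mouth above 0.029 m and x of slug_center in the frame of tray_floor below 0.064 m and y of slug_center in the frame of tray_floor between -0.05 and 0.05 m and z of slug_center in the frame of tray_floor between 0 and 0.035 m), for 0.2 s.
At the end, for the whole second after the job is handed in: Plunger parked up (lift over 10 mm, turned 1.2 rad or more either way); slug at rest in the tray, out of the tube (centre 29 mm or more beyond the far mouth, under 35 mm above the tray floor); drift at rest in its cradle (grip centre within 15 mm of its seat, axis within 0.1 rad) (all of step 1 and all of step 3 and distance between drift_grip and cradle_seat below 0.015 m and angle between the x axis of drift_grip and the x axis of cradle_seat, either way round below 0.1 rad and linear speed of each of slug, drift below 0.03 m/s); the robot touches nothing.
It fails at once if the spray can, hex key or welding square is moved by more than 30 mm or the can is knocked over (distance of any of spray_can, hex_key, weld_square from where it was at the start of the episode above 0.03 m or angle between spray_can's own z axis and vertical above 0.5 rad).
It also fails if it takes over 67 s, if anything falls off the work surface, if the arm or the gripper's body presses on something with over 40 N, if the wrist force passes 120 N, or if a joint passes its speed limit or range.

ROBOT

A 6-joint arm with a two-finger parallel gripper is mounted at the origin on the work surface. World frame = base frame: x ahead of the robot, y to its left, z up, the work surface at z = 0. Lengths are in m, angles in rad, forces in N, time in s.
With the tool pointing down it reaches from about 0.35 to 0.775 m from the base axis. Payload 7.3 kg.
Tool frame: the origin (TCP) lies midway between the tips of the shut fingers; the grasp point (between the pads) lies 19 mm behind it (robot.tcp_to_grasp is the distance from the TCP to the grasp point, in m); z points along the fingers, y is the direction in which the jaws open and shut (so a half turn about z gives the same grasp; the last joint's range is limited). The gripper opens to 92 mm and grips with 3 to 60 N. Pads are 19 mm wide; open, the fingers measure 130 mm over their backs; the gripper's body (75 mm by 190 mm) begins 47 mm behind the grasp point.
Start: joints at [-1.268, 0.342, 1.524, -0, 1.275, -0.146], TCP at [0.228, -0.473, 0.227] pointing down, gripper open.
Joint ranges: [-2.53, 2.53], [-0.77, 2.02], [0.04, 2.7], [-1, 4.14], [0.28, 2.66], [-3.11, 3.11]. Speed limits (rad/s): [2.57, 2.57, 3.14, 3.14, 3.14, 3.14].

INTERFACE

Orientations are given as a rotation vector (axis times angle).
In Python, from workcell import robot, hand, kinematics, monitor, optics, job gives the robot as it stands. Calls block until the motion is done:
- robot.move_ptp(position, orientation): joint-space move of the TCP to a pose.
- robot.movel(position, frame=None, v=0.15): straight line of the TCP; frame=None keeps the orientation; v is the mean speed in m/s.
- robot.move_joints(angles): joint-space move.
- hand.grip(opening, f_grip=None): finger opening in m; f_grip is the grip in N (None keeps the last); returns when the fingers have stopped.
- robot.hold(seconds).
- kinematics.solve_ik(position, orientation): joint angles nearest the present ones, or None.
- monitor.get_state(): the state.
- optics.read_camera(name): name is "scene" or "top"; returns a dict with "image" (480x640x3 uint8, blue, green, red), "range_z" (480x640 float32, m along the optical axis (not along the pixel's ray), 0 where there is no reading), "K" (3x3 intrinsics, pixels), "cam_to_world" (4x4, takes a point from camera to world coordinates). Camera axes: x right, y down, z forward; pixel columns grow to the right and rows downward; lengths in m; the calibration is good to about 2 mm. A picture is of the moment at which its call begins.
A pose or a line that the arm cannot do raises robot.IKError and nothing moves.
- job.hand_in(): hands the job in, once; it reports no verdict.
The state is a dict: "t": time; "joint_positions": joint angles; "qvel": joint speeds; "tau": joint torques, N m; "tcp_pos": TCP position; "tool_rot": TCP orientation; "force": force on the tool from outside, world axes, zero at the start; "torque": the same for the moment, N m; "gripper_width": finger opening in m.
Only numpy, scipy, OpenCV 4.12 (cv2) and the standard library are available. Lean on these libraries where they do the work, as an engineer would, in place of code of your own. Each camera call takes 0.05 s, during which the arm holds its last target.

## Working session

There is one attempt and no reset: what is moved stays moved. The work goes in short steps, each a Python script; the robot and the scene stay as the last script left them, time stands still between calls to the robot, and variables do not carry over. Pictures are saved under pics/ and viewed, and the job is handed in when it is done.

```bash
ls; mkdir -p pics; python3 - <<'E'
from workcell import robot, hand, kinematics, monitor, optics, job
import cv2,numpy as np
for n in("scene","top"):
    d=optics.read_camera(n); cv2.imwrite(f"pics/{n}0.png",d["image"]); np.savez(f"{n}0.npz",**d)
    print(n,d["K"].tolist(),d["cam_to_world"].round(4).tolist())
print(monitor.get_state())
E
```

```text
pics
scene [[467.8120555259009, 0.0, 320.0072822620541], [0.0, 467.8120555259009, 233.05866343766863], [0.0, 0.0, 1.0]] [[-0.5985, 0.4332, -0.6739, 1.3496], [0.8009, 0.3422, -0.4914, 0.6341], [0.0178, -0.8338, -0.5517, 0.7459], [0.0, 0.0, 0.0, 1.0]]
top [[449.22912218523174, 0.0, 315.45372553372], [0.0, 449.22912218523174, 235.7153039398082], [0.0, 0.0, 1.0]] [[-0.0009, -0.9921, 0.1251, 0.44], [-1.0, 0.0004, -0.0041, 0.0899], [0.004, -0.1251, -0.9921, 1.0312], [0.0, 0.0, 0.0, 1.0]]
{'t': 0.1, 'joint_positions': array([-1.26799108e+00,  3.42647865e-01,  1.52490695e+00,  1.12733276e-05,
        1.27538568e+00, -1.46004553e-01]), 'qvel': array([ 6.80080245e-04, -2.56257309e-03, -1.47286103e-03, -4.41973848e-04,
        9.27803493e-04, -1.09755196e-05]), 'tau': array([ 1.24528200e-03, -4.32003558e+01, -2.44696158e+01,  7.18374504e-02,
        5.25989605e-02, -7.37839537e-05]), 'tcp_pos': array([ 0.22770913, -0.4726568 ,  0.22612222]), 'tool_rot': array([-3.06151289e+00, -6.98782520e-01,  1.48868250e-04]), 'force': array([-0.23821556, -0.37366245,  0.18001665]), 'torque': array([-0.00196139, -0.02732351, -0.00588659]), 'gripper_width': 0.09175990104187778}
```

View pics/scene0.png

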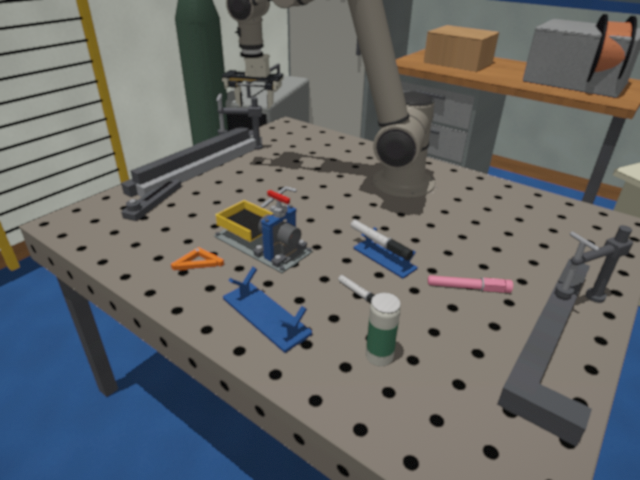

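View pics/top0.png

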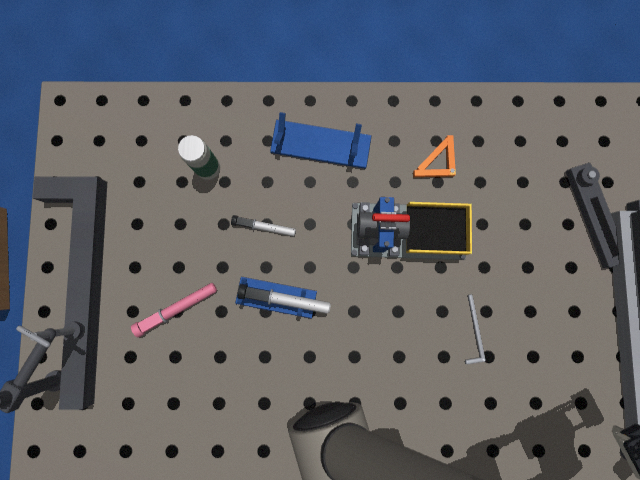

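The top view shows three drift-like tools: the one lying in a cradle (285,297), a small loose one (263,226) and a pink one (175,310). It also shows two cradles: the one holding the drift (277,297) and an empty, longer one (320,143). The job needs the non-pink larger drift at (285,297) and the smaller cradle under it. I'll confirm that in a crop and measure.

```bash
cat > v.py <<'E'
import numpy as np,cv2
def load(n):
    d=np.load(n+".npz"); return d["image"],d["range_z"],d["K"],d["cam_to_world"]
def cloud(im,Z,K,T):
    h,w=Z.shape; u,v=np.meshgrid(np.arange(w),np.arange(h))
    P=np.stack([(u-K[0,2])/K[0,0]*Z,(v-K[1,2])/K[1,1]*Z,Z],-1)
    W=P@T[:3,:3].T+T[:3,3]; W[Z<=0]=np.nan; return W
def ray(K,T,u,v,z):
    d=T[:3,:3]@np.array([(u-K[0,2])/K[0,0],(v-K[1,2])/K[1,1],1.]); s=(z-T[2,3])/d[2]; return T[:3,3]+s*d
E
python3 - <<'E'
from v import *
for n in("top0","scene0"):
    im,Z,K,T=load(n); W=cloud(im,Z,K,T); hsv=cv2.cvtColor(im,cv2.COLOR_BGR2HSV)
    print(n)
    for c,lo,hi in(("red",(0,150,80),(6,255,255)),("yellow",(20,130,80),(35,255,255)),("blue",(105,140,60),(120,255,255)),("orange",(7,150,100),(18,255,255))):
        m=cv2.inRange(hsv,lo,hi)
        k,l,s,ce=cv2.connectedComponentsWithStats(m)
        for i in range(1,k):
            if 40<s[i,4]<6000:
                p=W[l==i]; p=p[~np.isnan(p[:,0])]
                print(c,ce[i].round(),s[i,4],"med",np.median(p,0).round(3),"min",p.min(0).round(3),"max",p.max(0).round(3))
im=load("top0")[0]; cv2.imwrite("pics/crop1.png",np.hstack([cv2.resize(im[265:330,225:340],None,fx=3.4,fy=3.4,interpolation=2),cv2.resize(im[100:321,120:381][:, :],(390,221))]) if 0 else cv2.resize(im[180:340,220:480],None,fx=3,fy=3,interpolation=2))
im=load("scene0")[0]; cv2.imwrite("pics/crop2.png",cv2.resize(im[180:320,200:430],None,fx=3.4,fy=3.4,interpolation=2))
E
```

```text
top0
red [391. 217.] 268 med [ 0.583 -0.06   0.184] min [ 0.575 -0.093  0.175] max [ 0.591 -0.022  0.189]
yellow [449. 227.] 708 med [ 0.584 -0.216  0.073] min [ 0.523 -0.251  0.006] max [ 0.635 -0.113  0.08 ]
blue [321. 143.] 3260 med [0.784 0.073 0.014] min [ 0.729 -0.043  0.004] max [0.845 0.19  0.086]
blue [386. 205.] 182 med [ 0.617 -0.058  0.127] min [ 0.604 -0.073  0.12 ] max [ 0.634 -0.044  0.132]
blue [386. 238.] 235 med [ 0.55  -0.057  0.127] min [ 0.531 -0.072  0.1  ] max [ 0.566 -0.042  0.131]
blue [278. 288.] 595 med [0.45  0.17  0.011] min [0.427 0.085 0.006] max [0.475 0.256 0.071]
blue [274. 307.] 522 med [0.407 0.179 0.011] min [0.385 0.094 0.003] max [0.43  0.265 0.066]
blue [  5. 443.] 798 med [-0.118  1.25  -0.75 ] min [-0.253  1.222 -0.763] max [-0.002  1.284 -0.735]
orange [438. 160.] 705 med [ 0.74  -0.206  0.016] min [ 0.709 -0.238  0.   ] max [ 0.804 -0.143  0.022]
scene0
red [278. 196.] 124 med [ 0.59  -0.051  0.18 ] min [ 0.581 -0.085  0.171] max [ 0.595 -0.018  0.184]
yellow [102.  86.] 1592 med [ 0.061 -1.728  0.035] min [ 0.029 -1.771 -0.53 ] max [ 0.083
[... 1050 characters left out ...]
ed [-0.976 -0.446  0.105] min [-0.992 -0.474  0.089] max [-0.96  -0.419  0.118]
orange [453.  79.] 43 med [-0.976 -0.257  0.105] min [-0.993 -0.285  0.093] max [-0.959 -0.215  0.121]
orange [487.  86.] 178 med [-0.977 -0.091  0.104] min [-0.992 -0.188  0.087] max [-0.96   0.033  0.12 ]
orange [530.  94.] 44 med [-0.976  0.129  0.104] min [-0.991  0.092  0.09 ] max [-0.964  0.156  0.119]
orange [572. 102.] 288 med [-0.976  0.315  0.104] min [-0.994  0.164  0.088] max [-0.957  0.431  0.122]
orange [617. 110.] 72 med [-0.977  0.488  0.106] min [-0.994  0.454  0.088] max [-0.963  0.522  0.119]
orange [197. 260.] 616 med [ 0.749 -0.199  0.012] min [ 0.694 -0.257 -0.006] max [ 0.808 -0.136  0.018]
```

View pics/crop1.png

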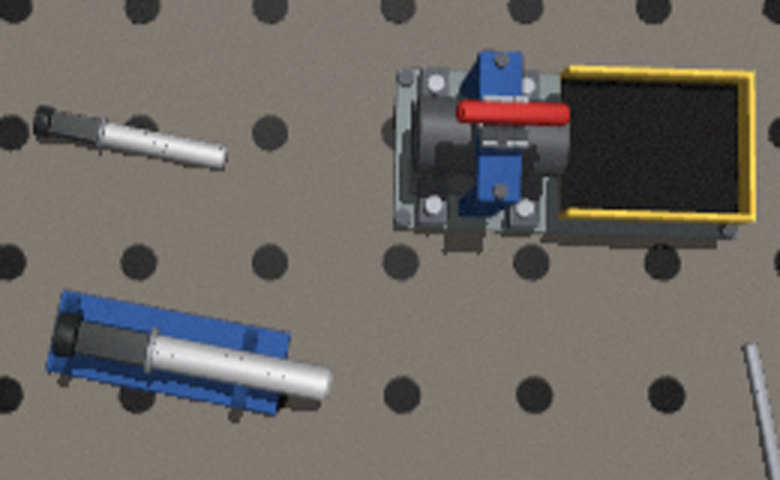

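View pics/crop2.png

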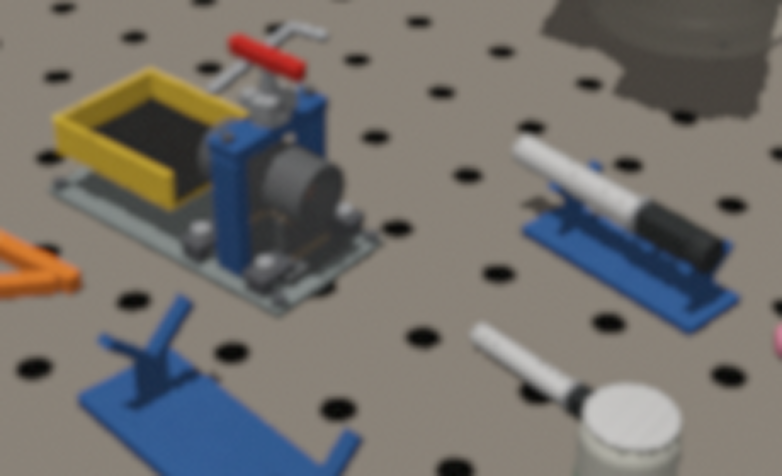

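The crop confirms it: the large drift lies in the smaller cradle, with its grip at top px (263,294) and its shaft tip at (329,308). The fixture's tube runs left to right, with the tray on the right. Next I'll fit the poses.

```bash
cat > fit.py <<'E'
from v import *
import sys
def rect(p):
    (c,s,a)=cv2.minAreaRect((p[:,:2]*1000).astype(np.float32)); return np.round(c,1),np.round(s,1),round(a,2)
def line(p):
    c=p.mean(0); d=np.linalg.svd(p-c,full_matrices=False)[2][0]; return c,d
def run(s="0"):
    for n in("top"+s,"scene"+s):
        im,Z,K,T=load(n); W=cloud(im,Z,K,T); hsv=cv2.cvtColor(im,cv2.COLOR_BGR2HSV); x,y,z=[W[...,i] for i in range(3)]
        print(n)
        def box(a,b,c,d,e,f): return (x>a)&(x<b)&(y>c)&(y<d)&(z>e)&(z<f)
        red=cv2.inRange(hsv,(0,150,80),(6,255,255))>0
        yel=cv2.inRange(hsv,(20,130,80),(35,255,255))>0
        blu=cv2.inRange(hsv,(105,140,60),(120,255,255))>0
        for nm,m in(("bar",red&box(.5,.7,-.2,.1,.16,.2)),("tray",yel&box(.5,.7,-.3,-.05,.065,.085)),("bridge",blu&box(.5,.7,-.1,0,.118,.135)),
          ("cradleplate",blu&box(.36,.5,.05,.3,.002,.02)),("tooltop",(~blu)&box(.36,.5,.0,.3,.045,.09)),("shaft",(~blu)&(hsv[...,2]>130)&box(.36,.5,.0,.3,.04,.09)),("grip",(~blu)&(hsv[...,2]<90)&box(.36,.5,.0,.3,.04,.09)),("table",box(.4,.9,.3,.4,-.05,.05)&True)):
            p=W[m]
            if len(p)<5: print(nm,len(p));continue
            c,d=line(p); print(nm,len(p),rect(p),"line",c.round(4),d.round(3),"zmed",np.median(p[:,2]).round(4),"yaw",np.degrees(np.arctan2(d[1],d[0])).round(2))
if __name__=="__main__": run(*sys.argv[1:])
E
python3 fit.py
```

```text
top0
bar 265 (array([582.9, -57.7]), array([70.7, 13.9]), 87.86) line [ 0.5823 -0.0584  0.1839] [-0.033 -0.999 -0.008] zmed 0.1843 yaw -91.86
tray 491 (array([ 579.3, -182.6]), array([135.8, 108.3]), 88.17) line [ 0.5802 -0.2048  0.074 ] [-0.861 -0.509  0.002] zmed 0.075 yaw -149.42
bridge 411 (array([582.8, -58.1]), array([ 29.6, 102.8]), 88.27) line [ 0.5799 -0.0577  0.1267] [-1.    0.02  0.  ] zmed 0.1268 yaw 178.83
cradleplate 977 (array([429. , 175.4]), array([174.8,  61.7]), 79.15) line [0.4297 0.1726 0.0108] [-0.181 -0.984  0.   ] zmed 0.0107 yaw -100.41
tooltop 1093 (array([420.3, 154.9]), array([199.6,  41.9]), 77.27) line [0.4266 0.156  0.0659] [-0.185 -0.983 -0.02 ] zmed 0.0665 yaw -100.64
shaft 630 (array([420.7, 120. ]), array([131.5,  22.1]), 78.51) line [0.4206 0.1198 0.0657] [-0.198 -0.98  -0.006] zmed 0.066 yaw -101.45
grip 383 (array([425.9, 184.5]), array([140.3,  32.6]), 74.05) line [0.4384 0.22   0.0675] [-0.227 -0.974 -0.021] zmed 0.0678 yaw -103.13
table 8089 (array([650.2, 350. ]), array([499.6,  99.9]), 0.01) line [0.627  0.3482 0.0025] [-1.    0.01  0.01] zm
[... 420 characters left out ...]
zmed 0.1235 yaw -5.68
cradleplate 796 (array([434. , 180.7]), array([176.9,  63.9]), 79.36) line [0.4387 0.1841 0.0085] [0.193 0.981 0.003] zmed 0.0083 yaw 78.85
tooltop 713 (array([425.7, 160.4]), array([200.3,  54.7]), 84.52) line [0.436  0.1727 0.0594] [0.174 0.985 0.004] zmed 0.0606 yaw 79.99
shaft 299 (array([421.4, 123.1]), array([ 46.9, 125.2]), 0.46) line [0.4263 0.1248 0.0609] [0.199 0.98  0.005] zmed 0.0619 yaw 78.49
grip 326 (array([440.6, 189.6]), array([137.3,  31.6]), 85.07) line [0.4466 0.2239 0.0589] [0.126 0.992 0.029] zmed 0.061 yaw 82.76
table 7364 (array([650.1, 350. ]), array([499.6, 100. ]), 0.01) line [0.6938 0.3555 0.0011] [ 1.    -0.01  -0.007] zmed -0.0014 yaw -0.59
```

```bash
cat > h.py <<'E'
from workcell import robot, hand, kinematics, monitor, optics, job
import numpy as np, cv2
from scipy.spatial.transform import Rotation as R
def ori(deg):
    a=np.radians(deg); x=np.array([np.cos(a),np.sin(a),0]); z=np.array([0,0,-1.]); return R.from_matrix(np.stack([x,np.cross(z,x),z],1)).as_rotvec()
def st(m=""):
    s=monitor.get_state(); print(m,"t",round(s["t"],2),"tcp",s["tcp_pos"].round(4),"F",s["force"].round(1),"M",s["torque"].round(2),"w",round(s["gripper_width"],4),"q6",s["joint_positions"][5].round(2)); return s
def pic(tag):
    for n in("scene","top"):
        d=optics.read_camera(n); cv2.imwrite(f"pics/{n}{tag}.png",d["image"]); np.savez(f"{n}{tag}.npz",**d)
G=0.019
O=np.array([.5829,-.0579]); FY=-91.83; fx=np.array([np.cos(np.radians(FY)),np.sin(np.radians(FY))])
S=np.array([.4354,.2088]); CY=-100.85; cx=np.array([np.cos(np.radians(CY)),np.sin(np.radians(CY))])
E
python3 - <<'E'
from h import *
for p,a in(((*O,.25),88.17),((*O,.158),88.17),((*O,.175),178.17),((*O,.175),-1.83),((*(S+.01*cx),.036),79.15),((*(O-fx*(.0525+.175-.01)),.056),88.17),((*(O-fx*(.0525+.04-.01)),.056),88.17)):
    q=kinematics.solve_ik(list(p),ori(a)); print(None if q is None else np.round(q,2))
robot.move_ptp([*O,.25],ori(88.17)); st()
hand.grip(.05,30); st()
robot.movel([*O,.159],v=.1); st()
pic("1")
E
python3 - <<'E'
import cv2,numpy as np
a=cv2.imread("pics/scene1.png")[140:290,190:340];b=cv2.imread("pics/top1.png")[150:300,310:460]
cv2.imwrite("pics/c1.png",cv2.resize(np.hstack([a,b]),None,fx=2.66,fy=2.66))
E
```

```text
[-0.23  0.44  1.31 -0.    1.39 -0.2 ]
[-0.23  0.51  1.45 -0.    1.18 -0.2 ]
[-0.23  0.5   1.43  0.    1.22 -1.77]
[-0.23  0.5   1.43 -0.    1.22  1.37]
[ 0.27  0.51  1.89 -0.    0.75  0.46]
[ 0.14  0.67  1.48 -0.    0.99  0.17]
[-0.09  0.63  1.56 -0.    0.95 -0.06]
 t 2.08 tcp [ 0.5827 -0.0589  0.25  ] F [0.2 0.3 0.2] M [ 0.01 -0.09  0.03] w 0.092 q6 -0.2
 t 2.92 tcp [ 0.5829 -0.0578  0.25  ] F [-0.  -0.3 -0.4] M [-0.02 -0.06 -0.02] w 0.0501 q6 -0.2
 t 3.98 tcp [ 0.5834 -0.058   0.1597] F [-0.2  0.3  0.3] M [-0.04 -0.07 -0.01] w 0.0504 q6 -0.2
```

View pics/c1.png

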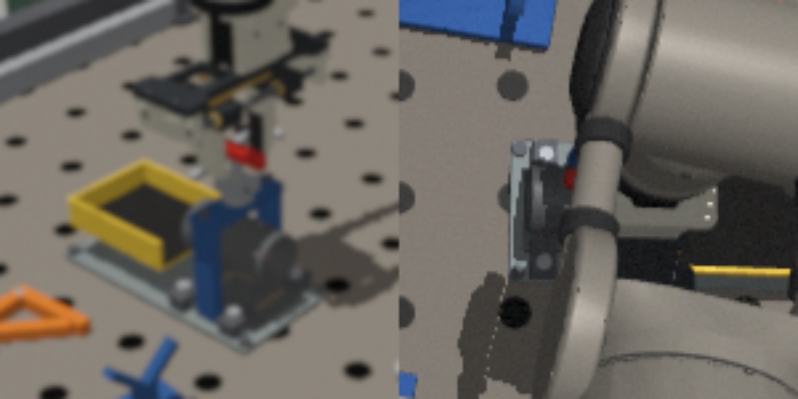

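The fingers straddle the red bar (scene crop px ~(245,150)). I'll close gently and read the side force.

```bash
python3 - <<'E'
from h import *
hand.grip(.0,15); st("15N")
robot.hold(.1); st()
hand.grip(.0,45); s=st("45N")
robot.movel([*s["tcp_pos"][:2],.159+.006],v=.03); st()
E
```

```text
15N t 4.74 tcp [ 0.5853 -0.058   0.1592] F [ 9.3 -0.3 -4.9] M [ 0.01 -1.56  0.03] w 0.0136 q6 -0.2
 t 4.84 tcp [ 0.5853 -0.058   0.1592] F [ 9.4  0.9 -4.3] M [ 0.02 -1.47  0.01] w 0.0136 q6 -0.2
45N t 5.06 tcp [ 0.5853 -0.058   0.1592] F [ 9.2  0.9 -4.2] M [ 0.03 -1.53  0.01] w 0.0138 q6 -0.2
 t 5.42 tcp [ 0.5855 -0.058   0.1639] F [  6.3   0.7 -10.1] M [-0.08 -0.95 -0.03] w 0.0137 q6 -0.2
```

```bash
python3 - <<'E'
from h import *
robot.movel([.588,-.058,.165],v=.03); s=st()
robot.movel([.588,-.058,.1695],v=.03); s=st()
E
```

```text
t 5.67 tcp [ 0.5859 -0.0579  0.1635] F [ -5.1  -1.7 -10.7] M [-0.26  0.94  0.  ] w 0.0132 q6 -0.2
 t 5.97 tcp [ 0.586  -0.0579  0.1687] F [ -7.2  -2.3 -13. ] M [-0.27  1.16 -0.04] w 0.0139 q6 -0.2
```

```bash
python3 - <<'E'
from h import *
robot.movel([.5866,-.058,.173],v=.03); s=st()
robot.movel([.5866,-.058,.1768],v=.03); s=st()
robot.hold(.1);s=st()
E
```

```text
t 6.25 tcp [ 0.5859 -0.0579  0.1728] F [ -5.3  -2.  -12.2] M [-0.27  0.8   0.01] w 0.0136 q6 -0.2
 t 6.53 tcp [ 0.5859 -0.0579  0.1767] F [ -6.   -1.7 -13.7] M [-0.27  0.95  0.01] w 0.0137 q6 -0.2
 t 6.62 tcp [ 0.5859 -0.058   0.1766] F [ -5.1  -0.2 -14.1] M [-0.28  0.96 -0.01] w 0.0139 q6 -0.2
```

```bash
python3 - <<'E'
from h import *
robot.movel([.5855,-.058,.1768],v=.03); st()
for a in(20,45):
    robot.move_ptp([.5855,-.058,.1768],ori(88.17+a)); s=st(a)
E
```

```text
t 6.88 tcp [ 0.5858 -0.058   0.177 ] F [ -2.1  -1.8 -13.7] M [-0.17  0.31  0.  ] w 0.0138 q6 -0.2
20 t 7.3 tcp [ 0.5858 -0.058   0.177 ] F [ -2.   -2.1 -13.6] M [-0.13  0.2  -0.01] w 0.0134 q6 -0.54
45 t 7.8 tcp [ 0.5859 -0.058   0.177 ] F [  0.5  -0.1 -14. ] M [-0.21 -0.07 -0.01] w 0.0136 q6 -0.98
```

Turning freely, with low forces. I'll finish the quarter turn and let it down into the notch.

```bash
python3 - <<'E'
from h import *
for a in(70,90):
    robot.move_ptp([.5857,-.058,.1768],ori(88.17+a)); s=st(a)
robot.movel([.5857,-.058,.1712],v=.03); st("down")
robot.hold(.1); st()
robot.movel([.5857,-.058,.1695],v=.03); st("down")
E
```

```text
70 t 8.3 tcp [ 0.586  -0.0579  0.1769] F [  1.3  -0.4 -13.2] M [-0.03 -0.13  0.01] w 0.0135 q6 -1.41
90 t 8.72 tcp [ 0.586  -0.0579  0.1769] F [  0.8  -0.5 -12.9] M [ 0.07 -0.29 -0.02] w 0.0138 q6 -1.76
down t 9.06 tcp [ 0.586  -0.0579  0.1712] F [  1.5   1.8 -12.3] M [ 0.11 -0.41  0.03] w 0.0137 q6 -1.77
 t 9.16 tcp [ 0.586  -0.0579  0.1713] F [  1.4   0.7 -12.3] M [ 0.12 -0.44 -0.05] w 0.0137 q6 -1.77
down t 9.41 tcp [ 0.5861 -0.058   0.1706] F [-1.3  1.2 -1.9] M [ 0.26  0.06 -0.04] w 0.0133 q6 -1.77
```

```bash
python3 - <<'E'
from h import *
hand.grip(.05); st("open")
robot.movel([.5857,-.058,.25],v=.2)
q=kinematics.solve_ik([.44,.2,.16],ori(79.15)); 
robot.move_ptp([.44,.205,.16],ori(79.15)); st()
pic("2")
E
python3 - <<'E'
import cv2,numpy as np
a=cv2.imread("pics/scene2.png")[140:290,190:420];b=cv2.imread("pics/top2.png")[150:300,310:480]
cv2.imwrite("pics/c2.png",cv2.resize(np.hstack([a,b]),None,fx=2,fy=2))
E
python3 fit.py 2 | grep -E "bar|0$|2$|bridge|cradle|shaft"
```

```text
open t 10.18 tcp [ 0.5857 -0.058   0.1695] F [0.2 0.8 0.3] M [ 0.1  -0.16  0.02] w 0.0503 q6 -1.77
 t 12.66 tcp [0.4402 0.2048 0.1598] F [-0.1 -1.2 -0.2] M [-0.02 -0.08 -0.02] w 0.05 q6 0.47
top2
bar 272 (array([583.1, -57.6]), array([13.2, 69.1]), 88.34) line [ 0.5814 -0.0574  0.1953] [-0.999  0.037 -0.004] zmed 0.1956 yaw 177.9
bridge 304 (array([582.7, -57.8]), array([ 29. , 102.3]), 88.77) line [ 0.5737 -0.0538  0.1265] [-0.998 -0.065 -0.001] zmed 0.1267 yaw -176.25
cradleplate 475 (array([421. , 132.7]), array([87.7, 60.9]), 79.71) line [0.4231 0.132  0.0109] [0.378 0.926 0.003] zmed 0.0108 yaw 67.81
shaft 540 (array([418.6, 109.8]), array([110.3,  22.3]), 78.75) line [0.4186 0.1097 0.0654] [-0.199 -0.98  -0.   ] zmed 0.0657 yaw -101.45
grip 2
scene2
bar 119 (array([588.9, -51.6]), array([15.5, 68.2]), 86.52) line [ 0.5918 -0.0508  0.1909] [ 0.999 -0.032 -0.021] zmed 0.1918 yaw -1.82
bridge 149 (array([588.6, -51.6]), array([ 30.9, 100.5]), 86.76) line [ 0.6023 -0.0468  0.1228] [ 0.992 -0.127 -0.   ] zmed 0.1232 yaw -7.31
cradleplate 803 (array([433.1, 180.2]), array([176. ,  63.5]), 79.85) line [0.439  0.1844 0.0086] [0.196 0.981 0.002] zmed 0.0084 yaw 78.72
shaft 292 (array([422.4, 119.7]), array([ 49.7, 116.1]), 5.22) line [0.4258 0.1218 0.0608] [ 0.186  0.983 -0.   ] zmed 0.0618 yaw 79.31
```

View pics/c2.png

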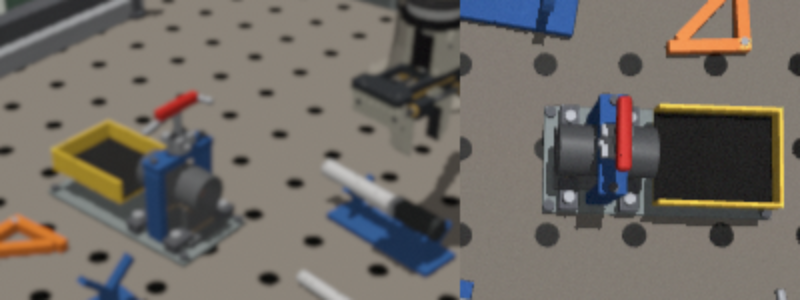

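Plunger parked: the bar is crosswise and its top is at 0.1956 m, about 11.5 mm lift. The contact reading puts the bar about 3 mm further in +x than the top camera does, so I apply that offset to the cradle and grasp the drift.

```bash
cat >> h.py <<'E'
O=np.array([.586,-.0575])
CY=-100.8; cx=np.array([np.cos(np.radians(CY)),np.sin(np.radians(CY))]); S=np.array([.4384,.2094])
E
python3 - <<'E'
from h import *
g=S+.010*cx; print(g)
robot.move_ptp([*g,.10],ori(CY+180)); st()
robot.movel([*g,.037],v=.1); st("low")
hand.grip(0,10); st("grip10")
robot.hold(.1); st()
E
```

```text
[0.43652619 0.19957713]
 t 13.11 tcp [0.4362 0.1993 0.0998] F [0.1 0.6 0.6] M [ 0.03 -0.1  -0.09] w 0.0497 q6 0.46
low t 13.89 tcp [0.4372 0.1998 0.0378] F [ 0.4 -0.1 -0.3] M [-0.03 -0.05 -0.03] w 0.05 q6 0.46
grip10 t 14.43 tcp [0.4368 0.1996 0.0372] F [ 1.  -0.9  1.9] M [-0.06 -0.08  0.02] w 0.0241 q6 0.46
 t 14.53 tcp [0.4368 0.1996 0.0372] F [ 0.9 -0.2  3.3] M [-0.1  -0.12  0.04] w 0.0242 q6 0.46
```

```bash
python3 - <<'E'
from h import *
hand.grip(0,55); st("55")
g=monitor.get_state()["tcp_pos"]
robot.movel([.4366,.1996,.15],v=.15); st("up")
p=O-.2185*fx; print(p)
robot.move_ptp([*p,.15],ori(FY+180)); st()
robot.movel([*p,.0572],v=.15); st()
pic("3")
E
python3 - <<'E'
import cv2,numpy as np
a=cv2.imread("pics/scene3.png")[150:300,200:420];b=cv2.imread("pics/top3.png")[170:320,230:430]
cv2.imwrite("pics/c3.png",cv2.resize(np.hstack([a,b]),None,fx=1.9,fy=1.9,interpolation=2))
E
```

```text
55 t 14.74 tcp [0.4368 0.1996 0.0372] F [ 1.5 -0.8  3.9] M [-0.18 -0.21  0.01] w 0.0239 q6 0.46
up t 15.64 tcp [0.4356 0.1993 0.1488] F [-0.1  0.8 -5. ] M [ 0.01 -0.01  0.04] w 0.0234 q6 0.46
[0.5929776  0.16088856]
 t 16.32 tcp [0.5921 0.1606 0.1481] F [-0.8  0.8 -4.4] M [ 0.07 -0.11  0.03] w 0.0234 q6 0.17
 t 17.09 tcp [0.5935 0.1613 0.0583] F [ 0.1  0.9 -4.4] M [ 0.04 -0.04 -0.03] w 0.0238 q6 0.17
```

View pics/c3.png

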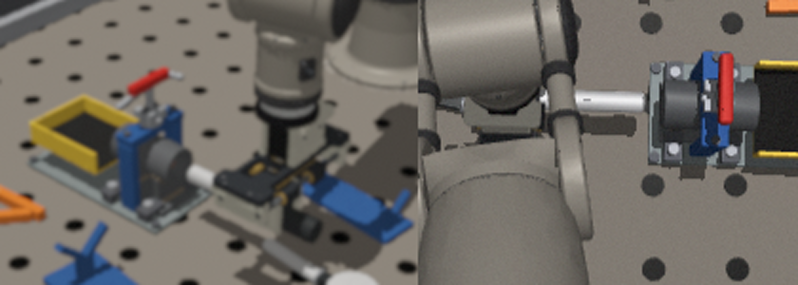

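The drift is held level, its tip just short of the mouth (top crop px (645,100), tube left edge (668,100)). I'll compare shaft and tube in the same view.

```bash
python3 - <<'E'
from v import *
from fit import rect,line
im,Z,K,T=load("top3"); W=cloud(im,Z,K,T); hsv=cv2.cvtColor(im,cv2.COLOR_BGR2HSV); x,y,z=[W[...,i] for i in range(3)]
def box(a,b,c,d,e,f): return (x>a)&(x<b)&(y>c)&(y<d)&(z>e)&(z<f)
s=box(.54,.63,.0,.1,.07,.1)&(hsv[...,1]<60)&(hsv[...,2]>100); p=W[s]; print("shaft",len(p),rect(p),line(p)[0].round(4),line(p)[1].round(3),p.min(0).round(4),np.percentile(p[:,2],98).round(4))
im,Z,K,T=load("top0"); W=cloud(im,Z,K,T); x,y,z=[W[...,i] for i in range(3)]; hsv=cv2.cvtColor(im,cv2.COLOR_BGR2HSV)
for a,b in((-.04,0),(-.106,-.075)):
  t=box(.54,.62,a,b,.085,.108); p=W[t]; print("tube",len(p),rect(p),p.max(0).round(4),p.min(0).round(4),np.percentile(p[:,2],98).round(4), "xmid of z>.1",p[p[:,2]>.1][:,0].mean())
E
```

```text
shaft 394 (array([588.3,  54.9]), array([77.6, 24.3]), 87.69) [0.5871 0.0543 0.0861] [-0.047 -0.999  0.002] [0.576  0.0165 0.0747] 0.091
tube 372 (array([584.2, -22.5]), array([51.8, 34.6]), 0.45) [ 0.6102 -0.0053  0.1065] [ 0.5584 -0.0399  0.0854] 0.106 xmid of z>.1 0.583430140663044
tube 208 (array([582.2, -92.1]), array([27.7, 51.9]), 89.98) [ 0.6081 -0.0783  0.107 ] [ 0.5562 -0.106   0.0852] 0.106 xmid of z>.1 0.5770764820467518
```

```bash
python3 - <<'E'
from h import *
def go(tip,v,dx=-.0008):
    p=O-(.0525+.146-tip)*fx; robot.movel([p[0]+dx,p[1],.0570],v=v); s=st(f"tip{tip}"); 
go(.005,.08); go(.018,.05); go(.035,.04); go(.05,.04)
E
```

```text
tip0.005 t 17.66 tcp [0.5915 0.1352 0.0572] F [ 0.5  0.4 -4.2] M [ 0.01 -0.08 -0.02] w 0.0238 q6 0.13
tip0.018 t 18.07 tcp [0.591  0.1226 0.057 ] F [-0.   0.2 -4.1] M [ 0.02 -0.08  0.03] w 0.0242 q6 0.11
tip0.035 t 18.64 tcp [0.5905 0.1078 0.0572] F [ 0.4  9.3 -3.8] M [ 1.4  -0.13  0.02] w 0.0236 q6 0.08
tip0.05 t 19.17 tcp [0.59   0.0929 0.0572] F [ 0.2 10.1 -4. ] M [ 1.51 -0.14 -0.03] w 0.0236 q6 0.06
```

```bash
python3 - <<'E'
from h import *
def go(tip,v,dx=-.0008):
    p=O-(.0525+.146-tip)*fx; robot.movel([p[0]+dx,p[1],.0570],v=v); s=st(f"tip{tip}"); 
go(.065,.04); go(.08,.04); go(.095,.03); go(.108,.03);go(.117,.03); robot.hold(.2); st()
pic("4")
E
python3 - <<'E'
import cv2,numpy as np
a=cv2.imread("pics/scene4.png")[150:300,200:400];b=cv2.imread("pics/top4.png")[170:320,290:490]
cv2.imwrite("pics/c4.png",cv2.resize(np.hstack([a,b]),None,fx=1.9,fy=1.9,interpolation=2))
E
```

```text
tip0.065 t 19.69 tcp [0.5895 0.0779 0.0572] F [-0.   9.2 -4.2] M [ 1.45 -0.14 -0.04] w 0.0236 q6 0.03
tip0.08 t 20.22 tcp [0.589  0.0629 0.0572] F [ 0.4 10.  -3.7] M [ 1.46 -0.18  0.04] w 0.0235 q6 0.01
tip0.095 t 20.87 tcp [0.5885 0.0481 0.0572] F [-0.6  9.  -2.9] M [ 1.59 -0.21  0.02] w 0.0239 q6 -0.02
tip0.108 t 21.45 tcp [0.5881 0.0325 0.057 ] F [-0.8 -0.8 -5.4] M [ 0.01 -0.07 -0.03] w 0.0237 q6 -0.04
tip0.117 t 21.9 tcp [0.5878 0.0234 0.057 ] F [-0.1  0.3 -4.2] M [-0.03 -0.06  0.04] w 0.0235 q6 -0.06
 t 22.1 tcp [0.5878 0.0238 0.057 ] F [ 0.2 -0.5 -4.9] M [ 0.01 -0.08 -0.09] w 0.0238 q6 -0.06
```

View pics/c4.png

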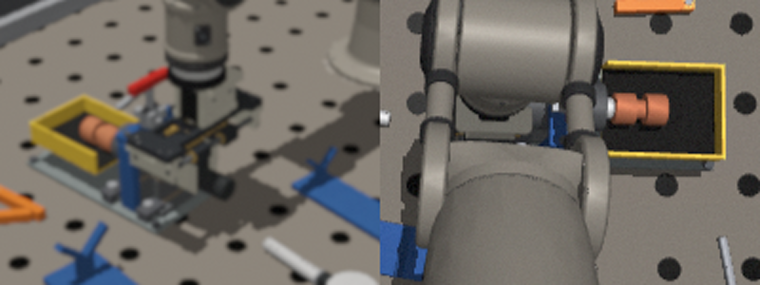

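The slug lies in the tray (top crop (612–668,110)), with the drift tip visible at the far mouth. I'll measure the slug's offset.

```bash
python3 - <<'E'
from v import *
from fit import rect
im,Z,K,T=load("top4"); W=cloud(im,Z,K,T); hsv=cv2.cvtColor(im,cv2.COLOR_BGR2HSV); x,y,z=[W[...,i] for i in range(3)]
m=(x>.53)&(x<.63)&(y>-.24)&(y<-.09)&(hsv[...,0]<17)&(hsv[...,1]>80)&(z>.055); p=W[m]; print(len(p),rect(p),p.min(0).round(4),p.max(0).round(4))
O=np.array([.5829,-.0579]); f=np.radians(-91.83); d=np.array(rect(p)[0])/1000-O
print("beyond far mouth",d@[np.cos(f),np.sin(f)]-.0525,"lat",d@[-np.sin(f),np.cos(f)])
E
```

```text
447 (array([ 580.3, -153. ]), array([60.3, 35.3]), 88.41) [ 0.562  -0.1835  0.062 ] [ 0.5975 -0.1229  0.0894]
beyond far mouth 0.0426345254336102 lat 0.00043825851021268326
```

The slug is 42 mm beyond the mouth (29 needed). I'll draw the drift out and lay it back at the pose where I picked it up.

```bash
python3 - <<'E'
from h import *
def go(tip,v,dx=-.0008):
    p=O-(.0525+.146-tip)*fx; robot.movel([p[0]+dx,p[1],.0570],v=v); s=st(f"tip{tip}"); return p
go(.06,.12); p=go(-.025,.15)
robot.movel([*p,.14],v=.2); st()
robot.move_ptp([.4368,.1996,.14],ori(CY+180)); st()
robot.movel([.4368,.1996,.06],v=.1); robot.hold(.15); st()
pic("5")
E
python3 - <<'E'
from v import *
from fit import rect,line
for n in("top","scene"):
  for t in("0","2","5"):
    im,Z,K,T=load(n+t); W=cloud(im,Z,K,T); hsv=cv2.cvtColor(im,cv2.COLOR_BGR2HSV); x,y,z=[W[...,i] for i in range(3)]
    blu=cv2.inRange(hsv,(105,140,60),(120,255,255))>0
    m=(~blu)&(hsv[...,2]>130)&(hsv[...,1]<60)&(x>.36)&(x<.5)&(y>.03)&(y<.16)&(z>.04)&(z<.12); p=W[m]; print(n,t,len(p),rect(p),p.min(0).round(4),np.median(p[:,2]).round(4))
a=cv2.imread("pics/scene5.png")[150:300,250:450];b=cv2.imread("pics/top5.png")[190:340,200:400]
cv2.imwrite("pics/c5.png",cv2.resize(np.hstack([a,b]),None,fx=1.9,fy=1.9,interpolation=2))
E
```

```text
tip0.06 t 22.82 tcp [0.5896 0.0809 0.057 ] F [-0.6  0.1 -4.8] M [ 0.07 -0.05 -0.03] w 0.0235 q6 0.04
tip-0.025 t 23.54 tcp [0.5923 0.1651 0.0568] F [ 0.6 -1.2 -4.2] M [ 0.02 -0.09 -0.  ] w 0.0233 q6 0.18
 t 24.11 tcp [0.5926 0.1651 0.1393] F [ 0.2 -0.1 -5.6] M [ 0.02 -0.1   0.02] w 0.0236 q6 0.18
 t 24.79 tcp [0.4363 0.1996 0.1393] F [ 0.9 -0.6 -4.8] M [ 0.01 -0.12  0.02] w 0.0235 q6 0.46
 t 25.89 tcp [0.4373 0.1997 0.0606] F [-0.   0.7 -4.6] M [-0.03 -0.04 -0.  ] w 0.0238 q6 0.46
top 0 505 (array([417.9, 108.8]), array([108.3,  21.6]), 78.83) [0.3984 0.055  0.0569] 0.0659
top 2 510 (array([418.1, 108.8]), array([108.1,  21.9]), 78.8) [0.3984 0.0549 0.0566] 0.0658
top 5 448 (array([416.6, 100.2]), array([90.4, 21.5]), 78.76) [0.3993 0.0558 0.0812] 0.089
scene 0 233 (array([415., 113.]), array([102.3,  35.9]), 78.36) [0.4002 0.0605 0.0516] 0.0618
scene 2 238 (array([414.7, 112.9]), array([101.4,  36.8]), 78.99) [0.3984 0.0611 0.0508] 0.0617
scene 5 66 (array([417.8,  79.7]), array([36.7, 18.5]), 73.66) [0.4048 0.0608 0.0761] 0.0845
```

View pics/c5.png

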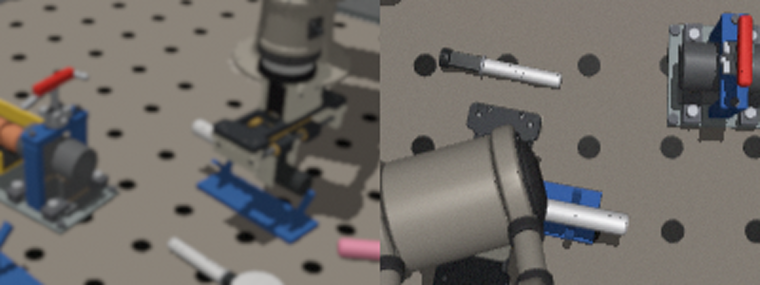

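The tip is at y≈0.055–0.056, as it was at the start, with the same yaw of 78.8°, so the drift has not slipped in the grip. I'll lower and release it.

```bash
python3 - <<'E'
from h import *
robot.movel([.4368,.1996,.0385],v=.05); st()
robot.movel([.4368,.1996,.0370],v=.03); st("seat")
hand.grip(.036,10); st("open"); hand.grip(.055); st("open")
robot.movel([.4368,.1996,.15],v=.12); st()
robot.move_joints([-1.268,0.342,1.524,0,1.275,-0.146]); robot.hold(.3); st()
pic("6")
E
python3 fit.py 6; python3 - <<'E'
from v import *
from fit import rect
for t in("0","6"):
    im,Z,K,T=load("top"+t); W=cloud(im,Z,K,T); hsv=cv2.cvtColor(im,cv2.COLOR_BGR2HSV); x,y,z=[W[...,i] for i in range(3)]
    m=(x>.53)&(x<.63)&(y>-.24)&(y<-.09)&(hsv[...,0]<17)&(hsv[...,1]>80)&(z>.055); p=W[m]; print("slug",t,len(p),rect(p) if len(p)>20 else "")
a=cv2.imread("pics/scene6.png")[150:380,150:450];b=cv2.imread("pics/top6.png")[100:330,170:490]
cv2.imwrite("pics/c6.png",cv2.resize(np.hstack([a,b]),None,fx=1.28,fy=1.28,interpolation=2))
E
```

```text
t 26.57 tcp [0.4365 0.1995 0.0381] F [-1.5  0.1 -4.6] M [ 0.   -0.12 -0.03] w 0.0238 q6 0.46
seat t 26.82 tcp [0.4368 0.1997 0.0372] F [-1.1  0.1 -0.2] M [-0.03  0.04  0.03] w 0.0241 q6 0.46
open t 27.29 tcp [0.4369 0.1996 0.0371] F [-0.1  0.1  0.2] M [-0.03 -0.07 -0.01] w 0.0362 q6 0.46
open t 27.85 tcp [0.4368 0.1996 0.037 ] F [0.1 0.9 0.3] M [-0.03 -0.02  0.03] w 0.0549 q6 0.46
 t 28.94 tcp [0.4363 0.1994 0.1493] F [-0.2  0.4 -0.2] M [-0.04 -0.04  0.02] w 0.0552 q6 0.46
 t 31.75 tcp [ 0.2282 -0.473   0.2267] F [ 0.5 -0.8 -0.9] M [0.02 0.04 0.  ] w 0.0549 q6 -0.15
top6
bar 267 (array([582.8, -57.7]), array([13.5, 68.7]), 87.98) line [ 0.5813 -0.0575  0.1954] [-0.999  0.044 -0.008] zmed 0.1955 yaw 177.46
tray 493 (array([ 579.3, -182.7]), array([134.9, 108.2]), 88.01) line [ 0.5801 -0.205   0.0738] [-0.88  -0.475 -0.   ] zmed 0.0748 yaw -151.65
bridge 302 (array([582.8, -57.8]), array([ 29. , 102.9]), 88.62) line [ 0.5731 -0.0539  0.1267] [-0.998 -0.061 -0.001] zmed 0.1269 yaw -176.53
cradleplate 979 (array([429.4, 175.2]), array([174.4,  61.1]), 79.25) line [0.4299 0.1723 0.0109] [
[... 1073 characters left out ...]
,  63.5]), 78.41) line [0.4386 0.184  0.0085] [0.192 0.981 0.003] zmed 0.0084 yaw 78.9
tooltop 712 (array([428.9, 158.8]), array([201.1,  54. ]), 80.48) line [0.436  0.1725 0.0596] [0.171 0.985 0.004] zmed 0.061 yaw 80.13
shaft 298 (array([420.5, 124. ]), array([128.2,  48.3]), 88.28) line [0.4264 0.1247 0.0611] [0.197 0.98  0.003] zmed 0.0617 yaw 78.65
grip 328 (array([437.4, 190.5]), array([136.4,  32.2]), 81.28) line [0.4464 0.2237 0.0589] [0.121 0.992 0.023] zmed 0.0613 yaw 83.05
table 7360 (array([650.1, 350. ]), array([499.8, 100. ]), 0.01) line [0.6938 0.3556 0.0011] [ 1.    -0.01  -0.006] zmed -0.0013 yaw -0.6
slug 0 12 
slug 6 474 (array([ 580.1, -153.1]), array([61.2, 35.5]), 89.3)
```

View pics/c6.png

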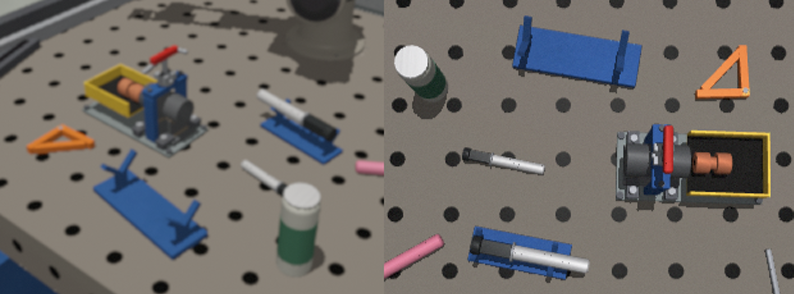

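The picture shows the slug in the tray (crop (712,163)), the handle parked crosswise (668,148) and the drift in its cradle (530,255), within about 1 mm of where it started. Nothing else has moved.

```bash
python3 -c "
from workcell import job; print(job.hand_in())"
```

```text
the job is handed in; nothing more can be done
None
```

The job is done and handed in at about 32 s of the 67 s allowed. I lifted the T-handle plunger, turned it a quarter turn and left it parked. I then pushed the slug out with the large drift (about 10 N) and laid the drift back in the smaller cradle.

**Last checks before handing in:**
- **Plunger:** the bar lies across the tube, with about 11.5 mm of lift.
- **Slug:** it rests in the tray, centre about 42 mm beyond the far mouth (29 mm needed).
- **Drift:** it is within about 1 mm and 0.1° of where it started.
- **Clear of everything:** the arm is back at its start pose, and the other items look unmoved in the last picture.

**Disagreements:**
- **Cameras:** the two cameras differed by about 5–7 mm in x and y. Gripping the bar put it about 3 mm further in x than the top camera showed. I worked from that contact reading and the low side forces during insertion.
- **Failed checks:** none of the checks I made failed, and the hand-in reported no verdict.

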